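Proof-pull a freshly cast knob

ROBOT

A 7-joint arm with a two-finger parallel gripper is mounted at the origin on a cart in front of the work surface, level with it; the furniture and walls round the work are solid. World frame = base frame: x ahead of the robot, y to its left, z up, the work surface at z = 0. Lengths are in m, angles in rad, forces in N, time in s.
With the tool pointing down it reaches from about 0.425 to 0.825 m from the base axis. Payload 3.6 kg.
Tool frame: the origin (TCP) lies where the fingers leave the gripper's body, on its centre line; the fingertips stand 73 mm ahead of it and the grasp point (between the pads) lies 54 mm ahead of it; z points along the fingers, y is the line along which they close (so a half turn about z gives the same grasp; the last joint's range is limited). The gripper opens to 85 mm and grips with 20 to 120 N. Pads are 22 mm wide; open, the fingers measure 114 mm over their backs; the gripper's body (76 mm by 85 mm) begins 54 mm behind the grasp point. The pads swing forward as they close: fully open they stand 13 mm farther back than shut.
Start: joints at [1.163, 0.615, -0.013, 1.423, 0.008, 1.103, -0.04], TCP at [0.242, -0.603, 0.304] pointing down, gripper open.
Joint ranges: [-3.12, 3.12], [-0.3, 2.06], [-1.34, 1.32], [0.26, 2.42], [-1.36, 4.5], [0.01, 1.98], [-2.84, 2.84]. Speed limits (rad/s): [2.79, 2.79, 3.14, 3.14, 3.14, 3.14, 3.14].

INTERFACE

Orientations are given as a unit quaternion [x, y, z, w].
In Python, from station import arm, snapshot, camera_info, ticket gives the robot as it stands. Calls block until the motion is done:
- arm.movep(position, orientation): joint-space move of the TCP to a pose.
- arm.line_to(position, velocity=0.15, ori=None): straight line of the TCP; ori=None keeps the orientation; velocity is the mean speed in m/s.
- arm.move_j(angles): joint-space move.
- arm.move_gripper(opening, effort=None): opening from 0.0 (shut) to 1.0 (fully open); effort is the grip in N (None keeps the last); returns when the fingers have stopped.
- arm.pause(seconds).
- arm.ik(position, orientation): joint angles nearest the present ones, or None.
- snapshot(name): name is "side" or "top"; returns the picture (480x640x3 uint8, blue, green, red); there is no depth.
- camera_info(name): a dict with "fx", "fy", "cx", "cy" (pixels), "R" (3x3) and "t" (3): a world point X has camera coordinates R X + t. Camera axes: x right, y down, z forward; pixel columns grow to the right and rows downward; lengths in m; the calibration is good to about 2 mm. A picture is of the moment at which its call begins. camera_info takes no time and is no camera call.
A pose or a line that the arm cannot do raises arm.MotionError and nothing moves.
- ticket.finish_job(): hands the job in; it is judged then, once.
Readings, each from a call of its own:
- arm.read_time(): time.
- arm.read_joint_positions(): joint angles.
- arm.read_dq(): joint speeds.
- arm.read_effort(): joint torques, N m.
- arm.read_tool_pos(): TCP position.
- arm.read_eef_rot(): TCP orientation.
- arm.read_ft_force(): force on the tool from outside, world axes, zero at the start.
- arm.read_wrist_torque(): the same for the moment, N m.
- arm.read_opening(): opening from 0.0 (shut) to 1.0 (fully open).
- arm.read_finger_force(): force on a finger pad.
Only numpy, scipy, OpenCV 4.12 (cv2) and the standard library are available. Lean on these libraries where they do the work, as an engineer would, in place of code of your own. Each camera call takes 0.05 s, during which the arm holds its last target. There are 200 camera calls.

TASK

Pull-test the cast knob: slide it upright into the pull tester, its flange under the steel fork and its neck home in the slot, then draw the fork up against its spring by pulling up on the knob alone, not on the fork, until the tester's pointer is level with the set marker, and never well past it, as that would overload the casting. Keep the load on: finish still gripping the knob with the pointer steady at the marker, and leave the other things on the bench where they are.

Things in the scene. Friction and masses are not known exactly. Their poses are not given: they have to be found in the camera images.
- cast_knob: cast resin knob, mushroom shape, 44 mm high, 50 g, upright; origin under its centre, z up. From its underside: flange 55 mm across, coned from 7 mm up to the neck; round neck 22 mm thick from 20 to 31 mm; round head 27 mm thick from 33 to 44 mm. In the fork only what lies above 28 mm is clear of the fork plate: grip the head, no lower. Stands left or right of the tester; its yaw is irrelevant.
- pull_tester: pull tester fixed to the bench. Origin on the bench under the fork seat; x from the fork's mouth to the guide rods, y left, z up. Grey base plate, x -46 to 136 mm, y -88 to 88 mm, its smooth top at z = 10 mm: the knob slides in on it. Rods, scale plate and spring barrel begin 88 mm behind the seat, 195 mm high; a 14 mm rib on the fork arm begins 56 mm behind the seat.
- carriage (a joint): height of the spring carriage bearing the fork, m: 0 at rest on its lower stop, grows as it is pulled up, 0.045 at the upper stop. A spring pushes it down: about 5 N to start it plus 0.23 N per mm; it goes back down if let go.
- fork_seat (a point): centre of the fork's seat, on the underside of the level 5 mm fork plate; rises with it; at rest 22 mm above the base plate. Slot 27 mm wide, open towards the tester's -x, flared mouth 30 mm before the seat. The knob goes in upright along +x, 0 to 4 mm above the base plate; home with its axis at this point (2 mm on it meets the slot's end). Raised about 6 mm more, its cone lifts the fork.
- pointer_tip (a point): tip of the carriage's dark steel pointer, in front of the ruled scale plate at the tester's left rear; it rises with the carriage
- set_mark (a point): tip of the set marker, a small dark steel finger on a black block with a thumb screw, clamped to the outer (left) edge of the same scale plate, 20 to 36 mm above the pointer's rest height; leave it as set. The pointer is at the mark when the two tips are equally high.
- resin_cup: bystander: clear mixing cup 68 mm across, 85 mm high, origin under its centre; stands left or right of the tester
- wide_jar: bystander: clear jar with a white lid, 71 mm across, 90 mm high, origin under its centre; stands left or right of the tester
- mould: bystander: silicone mould half 60 x 85 x 24 mm, lying at the left, origin under its centre
- tape_roll: bystander: roll of masking tape 104 mm across, 25 mm high, lying right of the tester, origin under its centre
- torch_lamp: bystander: black torch 127 mm long, 33 mm thick, lying behind at the left in front of the drawers, origin under its centre
Not all that is in view belongs to the job. Several things look just like the cast_knob: the one meant starts farthest to the robot's right.

How it is judged:
On the way:
1. the knob is upright and home in the fork's slot, flange under the fork, fork still down (horizontal distance between cast_knob and fork_seat below 0.007 m and z of cast_knob in the frame of fork_seat below -0.012 m and angle between cast_knob's own z axis and vertical below 0.2 rad and value of joint carriage below 0.01 m), for 0.1 s.
At the end, for the whole second after the job is handed in: The gripper still holds the knob, which stands upright (within 0.2 rad) in the fork within 7 mm of the seat's axis and alone bears the fork's spring load (over 5 N, gripper and arm not touching the carriage); the pointer tip is steady (under 5 mm/s) and level with the set marker within 3 mm (z of pointer_tip in the frame of set_mark between -0.003 and 0.003 m and velocity of joint carriage between -0.005 and 0.005 m/s and contact force between cast_knob and carriage above 5 N and contact force between the fingers and cast_knob above 5 N and contact force between each of the fingers, the arm and carriage below 1 N and horizontal distance between cast_knob and fork_seat below 0.007 m and angle between cast_knob's own z axis and vertical below 0.2 rad); the arm keeps its last pose, push and grip.
It fails at once if the pointer was pulled more than 8 mm above the set marker (z of pointer_tip in the frame of set_mark above 0.008 m).
It fails at once if the set marker was shifted (distance of set_mark from where it was at the start of the episode above 0.004 m).
It fails at once if a bystander was shoved or knocked over (distance of any of resin_cup, wide_jar, mould, tape_roll, torch_lamp from where it was at the start of the episode above 0.02 m).
It also fails if it takes over 59 s, if anything falls off the work surface, if the arm or the gripper's body presses on something with over 40 N, if the wrist force passes 120 N, or if a joint passes its speed limit or range.

## Working session

There is one attempt and no reset: what is moved stays moved. The work goes in short steps, each a Python script; the robot and the scene stay as the last script left them, time stands still between calls to the robot, and variables do not carry over. Pictures are saved under pics/ and viewed, at most 10 in all, crops included, and the job is handed in when it is done.

```bash
mkdir -p pics; python3 - <<'E'
from station import arm, snapshot, camera_info
import cv2
for n in("side","top"):
    cv2.imwrite(f"pics/{n}0.png",snapshot(n)); c=camera_info(n); print(n,c)
print(arm.read_tool_pos(),arm.read_eef_rot(),arm.read_time())
E
```

```text
side {'fx': 544.2073343257961, 'fy': 544.2073343257961, 'cx': 313.37015077315897, 'cy': 236.00381407155493, 'R': array([[-9.96764346e-01, -8.03792366e-02,  1.27279607e-04],
       [-4.35599935e-02,  5.38845264e-01, -8.41277783e-01],
       [ 6.75526820e-02, -8.38561244e-01, -5.40603066e-01]]), 't': array([ 0.51414124, -0.03519338,  1.60130012])}
top {'fx': 526.6501212756611, 'fy': 526.6501212756611, 'cx': 314.2073454372652, 'cy': 240.91110644841442, 'R': array([[ 0.02208136, -0.99975552,  0.00114276],
       [-0.98607674, -0.02196765, -0.16483351],
       [ 0.16481832,  0.00251289, -0.98632074]]), 't': array([0.20516299, 0.5059836 , 1.69583691])}
[ 0.24199815 -0.60270822  0.30284856] [ 9.81828490e-01  1.89766803e-01 -2.37420960e-04 -1.14897178e-03] 0.1
```

View pics/side0.png

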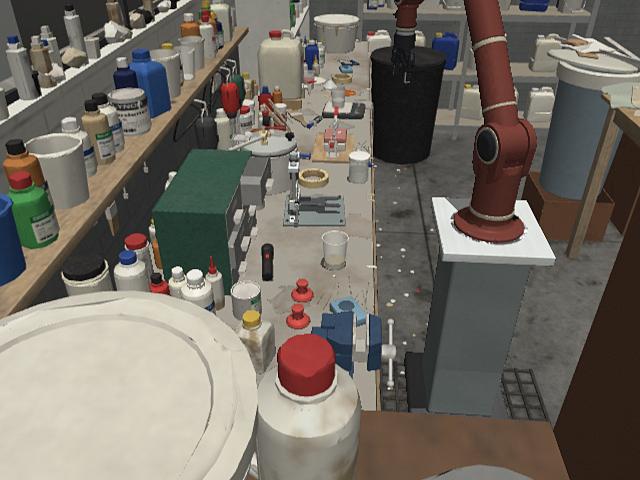

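View pics/top0.png

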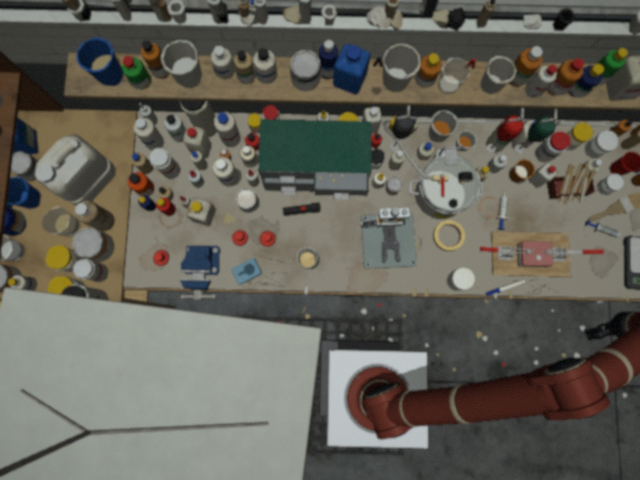

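Side view: the tester is at (315,208), with red knobs at (302,290) and (297,316). Top view: the tester is at (388,243), with knobs at (267,239), (240,238) and (161,258). The knob at (267,239) looks like the rightmost, so I'll enlarge to check.

```bash
python3 - <<'E'
import cv2,numpy as np
s=cv2.imread("pics/side0.png");t=cv2.imread("pics/top0.png")
a=cv2.resize(s[130:340,230:390],None,fx=3.75,fy=3.75,interpolation=3)[:600]
a=cv2.resize(s[140:335,230:380],(450,585),interpolation=3)
cv2.imwrite("pics/sc.png",cv2.resize(s[140:340,225:385],(480,600),interpolation=3))
cv2.imwrite("pics/tc.png",cv2.resize(t[160:310,225:425],(800,600),interpolation=3))
E
```

```text
(no output)
```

View pics/sc.png

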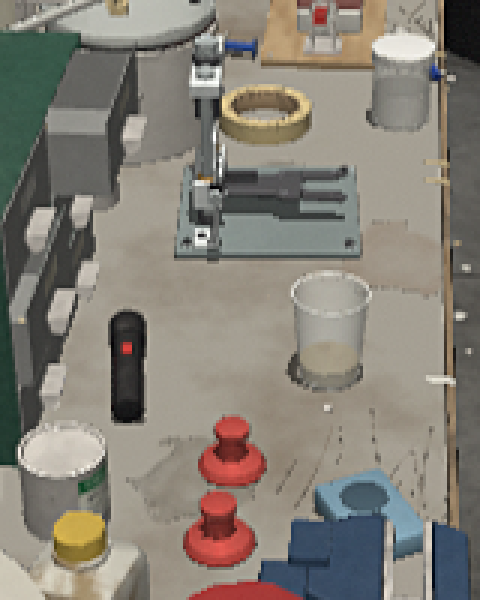

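View pics/tc.png

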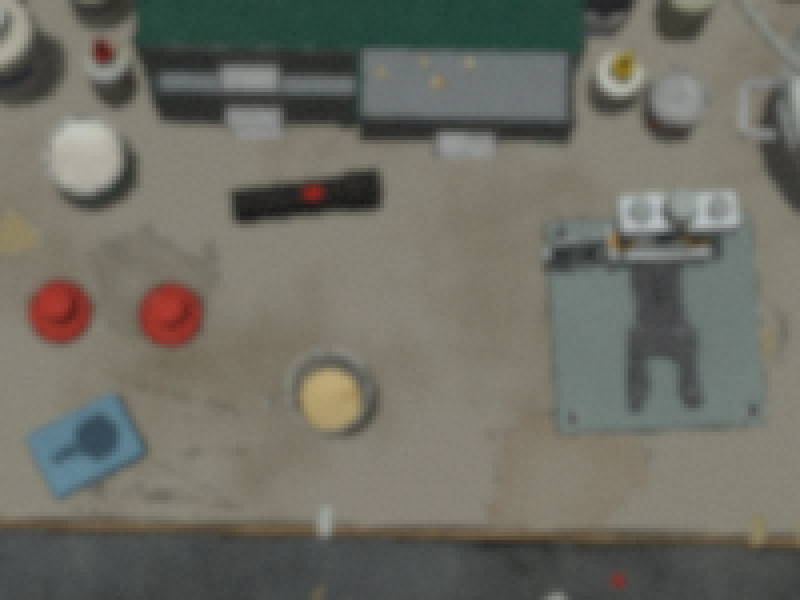

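Crops: the wanted knob's flange is centred at tc (171,314) / sc (232,464). The plate's front corners are at tc (558,432) and (763,425), and its rear-left corner at tc (545,220). In sc they are (177,256), (360,256), (355,168) and (183,168).

```bash
cat > h.py <<'E'
from station import arm, snapshot, camera_info, ticket
import numpy as np, cv2
from scipy.optimize import least_squares
from scipy.spatial.transform import Rotation as Rot
C={n:camera_info(n) for n in("side","top")}
def proj(n,X):
    c=C[n];p=c["R"]@np.asarray(X,float)+c["t"];return np.array([c["fx"]*p[0]/p[2]+c["cx"],c["fy"]*p[1]/p[2]+c["cy"]])
S=lambda x,y:("side",(225+x/3,140+y/3)); T=lambda x,y:("top",(225+x/4,160+y/4))
def quat(yaw): # tool down, tool x along heading yaw
    return (Rot.from_euler('z',yaw)*Rot.from_euler('x',np.pi)).as_quat()
E
cat > m.py <<'E'
from h import *
obs=[(T(558,432),-.046,.088),(T(763,425),-.046,-.088),(T(545,220),.136,.088),
 (S(360,256),-.046,.088),(S(177,256),.136,.088),(S(355,168),-.046,-.088)]
def f(p):
    r=[]
    for (n,uv),x,y in obs:
        c,s=np.cos(p[2]),np.sin(p[2]); r+=list(proj(n,(p[0]+c*x-s*y,p[1]+s*x+c*y,.01))-uv)
    return r
t=least_squares(f,[.5,0,0]);print("tester",t.x,np.round(t.fun,1))
for ob in ([T(171,314)],[S(232,464)],[T(171,314),S(232,464)]):
    k=least_squares(lambda p:np.concatenate([proj(n,(*p,.007))-uv for n,uv in ob]),[.5,.3]);print("knob",k.x,np.round(k.fun,1))
c,s=np.cos(t.x[2]),np.sin(t.x[2])
print("side px of fork prong", proj("side",(t.x[0],t.x[1],.032)), "seat top",(proj("top",(t.x[0],t.x[1],.037))-[225,160])*4)
s_=np.mean([snapshot("side").astype(float) for _ in range(4)],0).astype(np.uint8)
cv2.imwrite("pics/mk.png",cv2.resize(s_[148:228,265:345],(600,600),interpolation=cv2.INTER_CUBIC))
q=quat(t.x[2])
for X in ((k.x[0],k.x[1],.102),(*t.x[:2],.114),(t.x[0]-.08*c,t.x[1]-.08*s,.114)): print(arm.ik(X,q), arm.ik(X,quat(t.x[2]+np.pi)))
E
python3 m.py
```

```text
tester [ 0.46933397 -0.03405881  0.06618565] [-1.2  0.3  0.3 -0.2 -1.1 -0.   0.6 -1.2 -0.9 -1.7  0.3 -0.8]
knob [0.51188406 0.37307602] [ 0. -0.]
knob [0.51186052 0.38031802] [0. 0.]
knob [0.51206223 0.37624706] [-0.9 -0.1  0.1 -1.1]
side px of fork prong [329.61017833 202.60505437] seat top [659.6304867 369.5385779]
[-0.69103924  0.82784722  0.03930988  1.64887884 -0.04687557  0.66578544
 -2.13217608] [-0.27774538  0.93601884 -0.70551245  1.63416548  0.75668661  0.86412313
  0.34156348]
[-0.00298297  0.65104979  0.04278587  2.11538577 -0.07056938  0.37644963
 -1.40790956] [ 0.38855203  0.71093759 -0.54627007  2.1034725   0.74223495  0.5253609
  0.92304846]
[ 0.01959998  0.59788445  0.03635633  2.3243899  -0.09365781  0.22056161
 -1.36355528] [ 0.27470347  0.61608379 -0.33158947  2.31697333  0.68898825  0.3003884
  0.97113598]
```

View pics/mk.png

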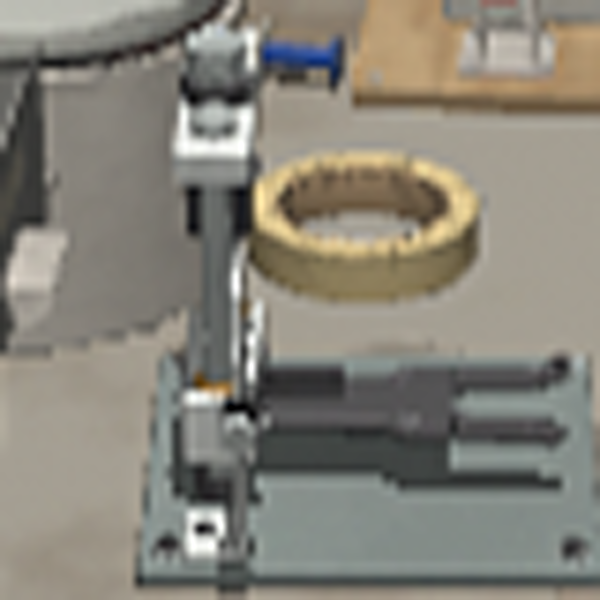

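The tester seat is at about (0.469,-0.034) with yaw 0.066, and the knob is at (0.512,0.376). In mk.png the dark marker block with its screw is around (240,415) and the scale plate is seen edge-on. Next I'll pick the knob.

```bash
cat >> h.py <<'E'
seat=np.array([.4693,-.0341]); yaw=.0662; q=quat(yaw); ex=np.array([np.cos(yaw),np.sin(yaw)]); ey=np.array([-ex[1],ex[0]])
def P(x,y,z): return [*(seat+x*ex+y*ey),z]
def st(): print(np.round(arm.read_time(),2),np.round(arm.read_tool_pos(),4),"F",np.round(arm.read_ft_force(),1),"op",round(float(arm.read_opening()),3),"ff",np.round(arm.read_finger_force(),1))
E
python3 - <<'E'
from h import *
p=arm.read_tool_pos(); arm.line_to([p[0],p[1],.42],velocity=.3)
arm.movep([.512,.376,.25],q); arm.move_gripper(.75,40)
arm.line_to([.512,.376,.102],velocity=.12); st()
arm.move_gripper(0,40); arm.move_gripper(0,110); st()
cv2.imwrite("pics/g.png",cv2.resize(snapshot("side")[200:330,230:370],(700,650)[0:2] and (640,594),interpolation=3))
E
```

```text
6.15 [0.5123 0.3765 0.1029] F [ 0.9  0.  -0.5] op 0.749 ff 0.0
6.81 [0.5125 0.3761 0.1029] F [ 0.1 -1.   6.3] op 0.254 ff 107.7
```

View pics/g.png

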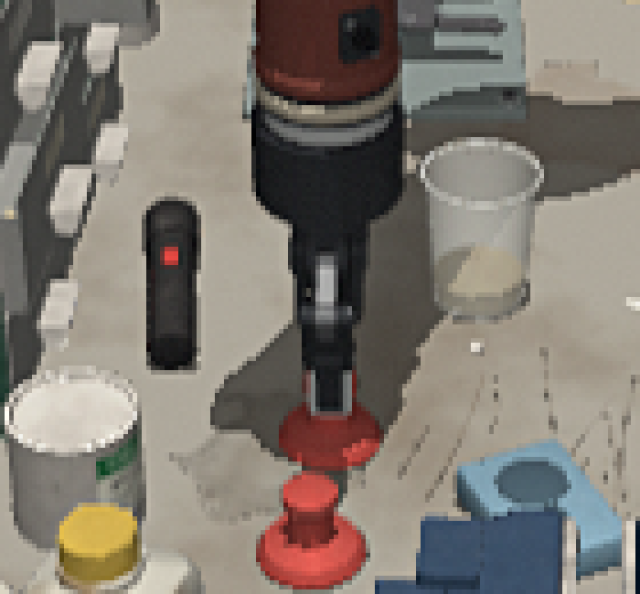

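The finger has closed on the knob's head, in line with the flange. The finger's tip is at crop (330,415), i.e. side (302.2,290.8). I'll check the tip height and lift.

```bash
python3 - <<'E'
from h import *
for y in (.39,.395,.40,.405):
    print(y,[np.round(proj("side",(.5123,y,z)),1) for z in (.02,.025,.03,.035)])
arm.line_to([.512,.376,.28],velocity=.2); arm.pause(.3); st()
cv2.imwrite("pics/g2.png",cv2.resize(snapshot("side")[190:260,255:345],(720,560),interpolation=3))
E
```

```text
0.39 [array([301.7, 292.9]), array([301.7, 291.3]), array([301.6, 289.6]), array([301.6, 288. ])]
0.395 [array([301.5, 294.3]), array([301.5, 292.6]), array([301.4, 291. ]), array([301.4, 289.3])]
0.4 [array([301.3, 295.6]), array([301.3, 293.9]), array([301.2, 292.3]), array([301.2, 290.6])]
0.405 [array([301.1, 296.9]), array([301. , 295.3]), array([301. , 293.6]), array([301. , 291.9])]
8.2 [0.5118 0.3759 0.2792] F [ 0.2  0.4 -0.4] op 0.253 ff 107.9
```

View pics/g2.png

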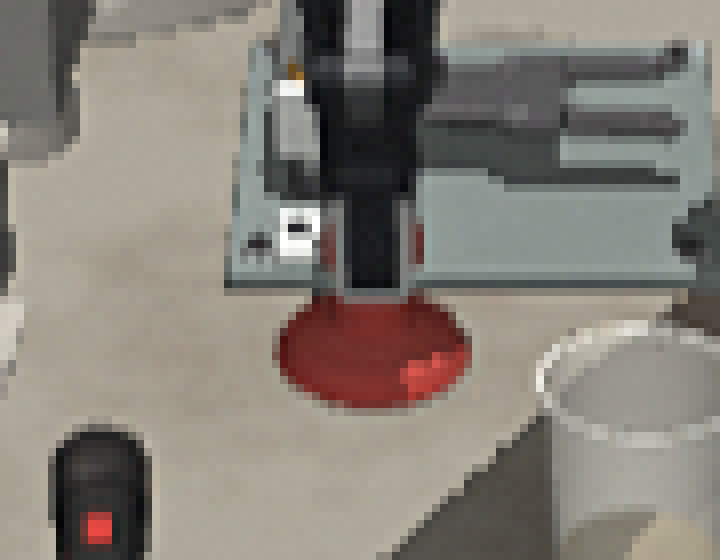

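The knob hangs upright in the gripper: flange centre at (372,350), finger at (370,250), so it is centred. Next I'll carry it to the mouth and slide it in.

```bash
python3 - <<'E'
from h import *
arm.movep(P(-.08,0,.25),q); arm.line_to(P(-.08,0,.1155),velocity=.15); arm.pause(.2); st()
arm.line_to(P(-.05,0,.1155),velocity=.06); st()
for x in np.arange(-.042,.0001,.006):
    arm.line_to(P(x,0,.1155),velocity=.05); f=arm.read_ft_force(); print(round(x,3)); st()
    if np.linalg.norm(f)>12: break
cv2.imwrite("pics/s1.png",np.hstack([cv2.resize(snapshot("side")[148:228,265:345],(400,400),interpolation=3),cv2.resize(snapshot("top")[195:275,350:430],(400,400),interpolation=3)]))
E
```

```text
11.1 [ 0.3898 -0.0395  0.116 ] F [-0.4 -0.5  0. ] op 0.257 ff 107.9
11.75 [ 0.4191 -0.0375  0.1153] F [-0.7 -0.4 -0.4] op 0.255 ff 107.9
-0.042
12.06 [ 0.4278 -0.0368  0.1155] F [ 0.1 -0.3 -0.5] op 0.255 ff 107.9
-0.036
12.32 [ 0.4338 -0.0364  0.1155] F [-0.1 -0.1 -0. ] op 0.255 ff 107.9
-0.03
12.59 [ 0.4398 -0.036   0.1155] F [ 0.8 -0.1 -1.2] op 0.255 ff 107.9
-0.024
12.86 [ 0.4459 -0.036   0.1155] F [ 0.3 -0.8 -0.1] op 0.255 ff 108.0
-0.018
13.12 [ 0.4517 -0.0358  0.1154] F [ 0.3 -2.  -1.1] op 0.253 ff 108.0
-0.012
13.39 [ 0.4578 -0.0353  0.1155] F [-0.  -2.8 -0.9] op 0.252 ff 108.0
-0.006
13.66 [ 0.4637 -0.0349  0.1155] F [ 0.9 -4.  -1.5] op 0.255 ff 108.0
-0.0
13.92 [ 0.4696 -0.0345  0.1154] F [-0.2 -4.3 -1.1] op 0.259 ff 108.0
```

View pics/s1.png

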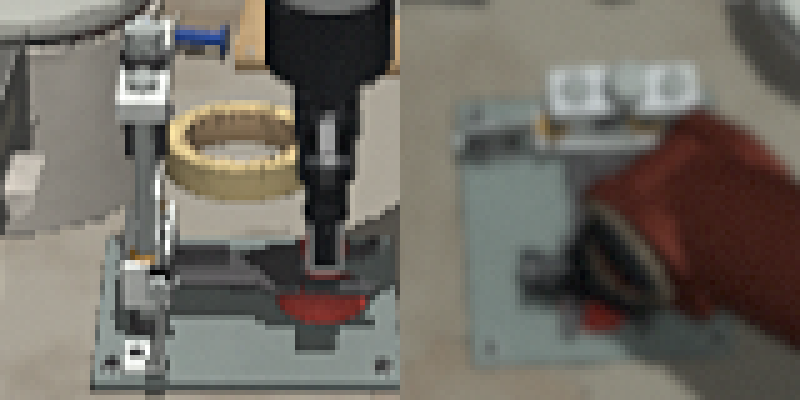

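The flange (320,308 in the left half) is under the fork plate and the neck is in the slot. A light side force of -4 N in y means I'm a little too far left. I'll shift right and then find the slot end by touch.

```bash
python3 - <<'E'
from h import *
for y in (-.001,-.002): arm.line_to(P(0,y,.1155),velocity=.03); arm.pause(.15); st()
if abs(arm.read_ft_force()[1])<1: pass
for x in np.arange(.001,.009,.001):
    arm.line_to(P(x,-.002,.1155),velocity=.03); arm.pause(.1); print(round(x,3),np.round(arm.read_ft_force(),1),np.round(arm.read_tool_pos(),4))
    if arm.read_ft_force()@[*ex,0]<-6: break
E
```

```text
14.42 [ 0.4696 -0.0347  0.1156] F [ 0.3 -1.8 -2. ] op 0.256 ff 108.0
14.82 [ 0.4696 -0.0355  0.1157] F [-1.  -0.6  0.9] op 0.253 ff 108.1
0.001 [ 0.  -0.3 -1. ] [ 0.4704 -0.036   0.1155]
0.002 [ 0.2 -0.  -0.6] [ 0.4714 -0.036   0.1155]
0.003 [-1.5  0.6 -0.5] [ 0.472  -0.036   0.1154]
0.004 [-4.3  0.1  0.4] [ 0.4725 -0.036   0.1153]
0.005 [-4.9  0.4  1.1] [ 0.4729 -0.036   0.1152]
0.006 [-6.1  0.5  2.5] [ 0.4732 -0.0359  0.1151]
```

End contact came at about x=+2.5 mm, so home is about +0.5 mm with y=-2 mm. I'll back off and raise in steps, logging force and averaged pictures.

```bash
python3 - <<'E'
from h import *
av=lambda:np.mean([snapshot("side").astype(float) for _ in range(3)],0)
arm.line_to(P(.0005,-.002,.1155),velocity=.03); arm.pause(.3); st()
I={}; I[0]=av()
for i,z in enumerate((.1185,.1215,.1245,.1275,.1305,.1335),1):
    arm.line_to(P(.0005,-.002,z),velocity=.03); arm.pause(.15); print(z); st(); I[i]=av()
np.save("I.npy",np.stack([I[i] for i in I]))
z=lambda a:cv2.resize(np.clip(a[150:220,276:312],0,255).astype(np.uint8),(288,560),interpolation=cv2.INTER_CUBIC)
cv2.imwrite("pics/p1.png",np.hstack([z(I[0]),z(I[6])]))
E
```

```text
17.56 [ 0.4705 -0.036   0.1156] F [ 0.2  0.2 -0.7] op 0.255 ff 108.2
0.1185
18.11 [ 0.4697 -0.0363  0.1183] F [-0.4 -0.8 -4.4] op 0.258 ff 108.4
0.1215
18.66 [ 0.4697 -0.0362  0.1214] F [ 0.4 -1.  -5.8] op 0.254 ff 108.3
0.1245
19.21 [ 0.4698 -0.0362  0.1245] F [-0.7 -1.  -6.9] op 0.255 ff 108.2
0.1275
19.76 [ 0.4698 -0.0361  0.1275] F [-0.3 -2.  -7. ] op 0.257 ff 108.3
0.1305
20.31 [ 0.4698 -0.0361  0.1305] F [-1.6 -1.9 -7.2] op 0.25 ff 108.3
0.1335
20.86 [ 0.4698 -0.0361  0.1335] F [-0.7 -1.9 -8.6] op 0.249 ff 108.3
```

View pics/p1.png

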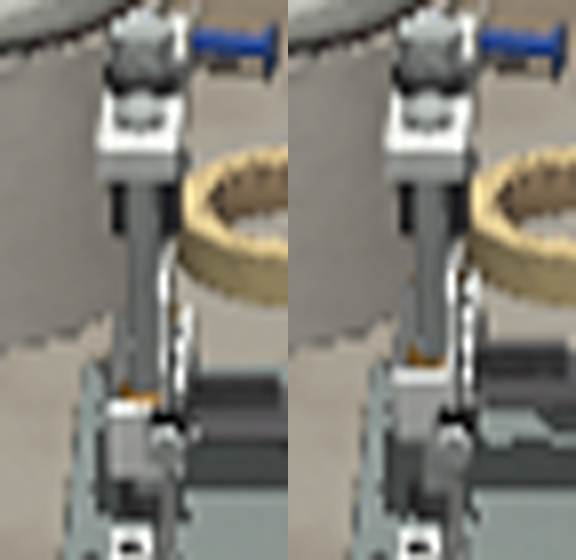

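p1 shows the spring block's top edge rising from row 400 to 368 (about 4 px, or 14 mm). A dark/orange spot on the white scale strip rises from (172,312) to (174,275), which is about 4.7 px, while the dark block at (165,415) stays put. I'll resolve the pointer and marker numerically.

```bash
python3 - <<'E'
from h import *
I=np.load("I.npy"); s=seat+.0005*ex-.002*ey
def W(x,y,z): return (*(s+x*ex+y*ey),z)
print("px/mm z",proj("side",W(.085,.05,.101))-proj("side",W(.085,.05,.1)),"px/mm y",proj("side",W(.085,.051,.1))-proj("side",W(.085,.05,.1)))
for x in (.08,.088):
  for y in (.0,.03,.06,.088):
    print(x,y,[tuple(np.round(proj("side",W(x,y,z)),1)) for z in (.01,.05,.1,.15,.195)], np.round(proj("top",W(x,y,.1)),1))
for f in (0,2,4,6):
    print("frame",f,"cols 289-304 gray / rows"); g=I[f].mean(2)
    if f in (0,6):
        for r in range(176,214): print(r,*["%3d"%v for v in g[r,289:305]])
d=np.abs(I[6]-I[0]).mean(2)
print("diff")
for r in range(176,214): print(r,*["%3d"%v for v in d[r,289:305]])
t=np.mean([snapshot("top").astype(float) for _ in range(4)],0).mean(2)
print("top rows 214-230 cols 356-392")
for r in range(214,231): print(r,*["%3d"%v for v in t[r,356:392]])
E
```

```text
px/mm z [-0.00439126 -0.30795027] px/mm y [-0.01185625  0.16294155]
0.08 0.0 [(np.float64(303.1), np.float64(208.4)), (np.float64(302.9), np.float64(196.9)), (np.float64(302.8), np.float64(182.0)), (np.float64(302.6), np.float64(166.6)), (np.float64(302.4), np.float64(152.3))] [391.7 224.7]
0.08 0.03 [(np.float64(302.8), np.float64(213.4)), (np.float64(302.6), np.float64(201.7)), (np.float64(302.5), np.float64(186.7)), (np.float64(302.3), np.float64(171.1)), (np.float64(302.1), np.float64(156.7))] [382.3 225.1]
0.08 0.06 [(np.float64(302.5), np.float64(218.5)), (np.float64(302.3), np.float64(206.7)), (np.float64(302.1), np.float64(191.5)), (np.float64(301.9), np.float64(175.8)), (np.float64(301.8), np.float64(161.2))] [373.  225.5]
0.08 0.088 [(np.float64(302.2), np.float64(223.4)), (np.float64(302.0), np.float64(211.6)), (np.float64(301.8), np.float64(196.2)), (np.float64(301.6), np.float64(180.3)), (np.float64(301.4), np.float64(165.6))] [364.2 225.9]
0.088 0.0 [(np.float64(300.5), np.float64(208.4)), (np.float64(300.3), np.float64(196.8)), (np.float64(300.1), np.float64(182.0)), (
[... 10506 characters left out ...]
  67  70  77  86  92  91  90  94 101 107 107  98  86  83  81  79  80  81  81  79  76  72  71  65  62  71  76
227 126 127 127 125 113  95  87  89  85  82  84  91  99 109 112 112 115 118 121 119 111 100 102 104 104 103 102  96  87  78  76  73  66  64  73  75
228 128 129 129 128 120 108 105 108 108 106 106 108 114 120 123 124 124 126 126 124 121 115 119 120 120 120 116 106  88  78  76  73  66  61  68  68
229 128 129 129 129 124 116 113 120 123 121 122 123 123 126 127 126 127 127 126 127 126 125 125 126 125 125 122 107  88  77  75  72  62  55  55  54
230 127 127 128 129 127 118 114 122 127 127 127 127 127 127 127 127 126 127 126 127 127 126 126 126 125 124 120 106  87  76  73  68  55  45  44  42
```

The static black block and bright thumb screw at side rows 201–208 are the marker clamp, so the marker is at z of roughly 0.075. I'll raise to about 22 mm, which is still safe, and make one composite picture.

```bash
python3 - <<'E'
from h import *
I=np.load("I.npy"); av=lambda n="side":np.mean([snapshot(n).astype(float) for _ in range(3)],0)
L=[*I]
for z in (.1365,.1385,.1405):
    arm.line_to(P(.0005,-.002,z),velocity=.03); arm.pause(.15); st(); L.append(av())
np.save("I2.npy",np.stack(L)); t=av("top"); np.save("top.npy",t)
u=lambda a,k=14:cv2.resize(np.clip(a*1.25,0,255).astype(np.uint8),None,fx=k,fy=k,interpolation=cv2.INTER_CUBIC)
R=lambda a:a[182:212,290:308]
top=np.hstack([u(R(L[i]),14) for i in (0,5,8)])
bot=u(t[216:229,358:392],13)
c=np.zeros((600,756,3),np.uint8); c[:420]=top; c[425:425+bot.shape[0],:bot.shape[1]]=bot
cv2.imwrite("pics/fin.png",c)
g=[l.mean(2) for l in L]
for r in range(192,206): print(r,[" ".join("%3d"%g[i][r,cc] for i in (0,2,4,6,7,8)) for cc in (298,299,300,301)])
E
```

```text
21.61 [ 0.4699 -0.0361  0.1365] F [-0.9 -1.3 -9.2] op 0.252 ff 108.3
22.16 [ 0.4698 -0.0361  0.1385] F [-1.4 -1.9 -9.7] op 0.254 ff 108.3
22.71 [ 0.4699 -0.0361  0.1405] F [-0.7 -2.  -9.7] op 0.251 ff 108.4
192 ['205 255 201 255 255 255', '195 160 108 101  82  61', '134 130  95  88  74  47', '163 165 172 129  79  54']
193 ['255 255 199 255 201 196', '162 131 101  83  61  58', '126 112  91  71  40  42', '165 167 154  76  49  51']
194 ['204 255 255 201 147 223', '151 116  98  58  58  36', '105  98  89  40  48  42', '167 170 106  50  51  52']
195 ['204 255 255 193 234 244', '137 110  77  45  35  46', ' 91 100  60  45  45  51', '163 143  64  50  48  58']
196 ['255 255 201 255 221 155', '108  89  62  49  52  58', ' 86  78  44  55  69  75', '127  83  49  45  73  78']
197 ['255 210 195 213 149 153', ' 86  80  50  59  61  98', ' 58  48  43  77  86 101', ' 66  53  49  69  89  88']
198 ['212 107 227 148 153 154', ' 82  67  45  54  99 111', ' 36  46  64  84 109  90', ' 44  49  66  90  84  62']
199 ['115 221 170 157 155 152', ' 66  50  50  99 101  78', ' 50  41  83  95 105  91', ' 50  47  85  79  69  79']
200 ['109 215 118 123 117 116', ' 47  45  70  98  67  73', ' 48  69 102  94 123 137', ' 54  72  88  64 115 133']
201 [' 69  43  55  46  47  48', ' 51  55 107  57  69  74', ' 76  90 108 125 158 155', ' 77  90  73 117 149 148']
202 [' 24  25  30  20  20  22', ' 60  80  93  66  70  73', ' 68 134 100 159 154 153', ' 90  85  69 149 144 144']
203 [' 16  20  10  12  11  12', ' 73  94  55  65  68  68', '134 138 134 156 155 155', ' 94  64 124 146 144 146']
204 ['116 115 114 114 114 115', ' 96  65  48  56  56  56', '146  77 127 123 124 124', ' 74  87 158 153 154 152']
205 ['150 149 150 150 151 150', ' 91  47  42  54  55  54', ' 73  61  70  68  68  69', ' 53  99 121 120 121 118']
```

View pics/fin.png

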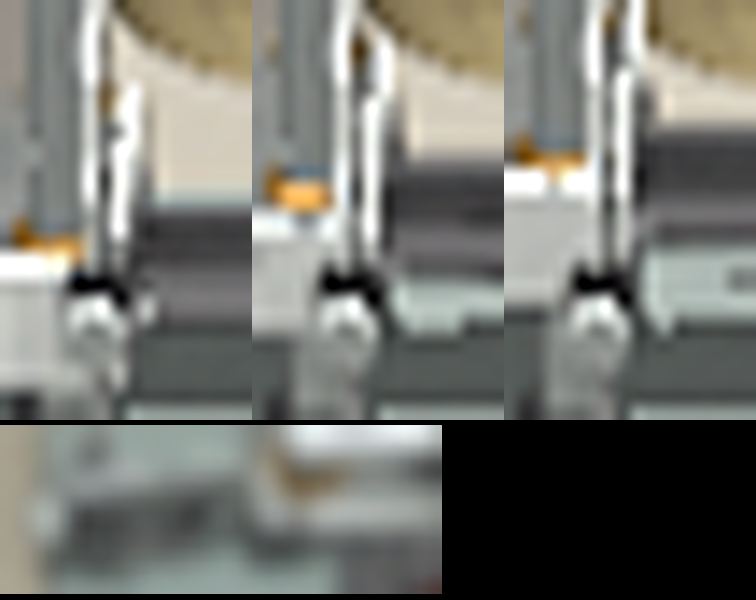

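The composite shows the static thumb screw at about (296.4,204.7), with the black block's top edge at row ~201.2. The moving light streak of the pointer is at (300,203.6)–(298,208.5) at rest and goes behind the clamp as it rises. I'll raise slightly more, staying within the 28 mm bound, and print fine traces.

```bash
python3 - <<'E'
from h import *
L=[*np.load("I2.npy")]; av=lambda n="side",k=2:np.mean([snapshot(n).astype(float) for _ in range(k)],0)
for z in (.1415,.1425,.1435,.1443):
    arm.line_to(P(.0005,-.002,z),velocity=.03); arm.pause(.1); L.append(av())
st(); np.save("I3.npy",np.stack(L)); np.save("top2.npy",av("top",4))
g=[l.mean(2) for l in L]
for cc in range(294,302):
    print("col",cc)
    for r in range(196,213): print(r," ".join("%3d"%x[r,cc] for x in g))
t0=cv2.imread("pics/top0.png").mean(2); t1=np.load("top2.npy").mean(2)
print("top rest / now")
for r in range(219,229): print(r,*["%3d"%v for v in t0[r,358:382]]," | ",*["%3d"%v for v in t1[r,358:382]])
E
```

```text
24.81 [ 0.4699 -0.0361  0.1443] F [ -0.7  -2.2 -11.3] op 0.256 ff 108.4
col 294
196 102 101 100  96 141 130 194 217 146 134 140 140 140 132
197 103 102  93 128 134 122 208 142 148 138 138 138 139 139
198  91  91 118 160 144 153 144 148 147 147 149 147 146 147
199 116 118 197 170 174 152 149 150 148 148 149 148 150 148
200 196 194 198 164 152 151 149 150 150 149 148 146 147 148
201 177 176 129 130 127 127 125 129 125 126 130 126 118 113
202  97  96  94 101  98  98  99  99 101  84  84  86  73  62
203 108 108 102 108 107 108 106  98  90  77  72  77  77  79
204 124 125 125 125 125 126 122 115 106 112 112 112 114 113
205 126 127 127 127 129 123 123 122 124 124 124 124 124 124
206 122 122 121 128 112 110 113 113 114 113 113 113 113 113
207 125 126 131 119 101 106 105 105 106 107 106 106 105 106
208 143 142 114 101 102 103 102 102 103 103 102 101 102 102
209 135 132  96 106 107 108 107 107 107 107 106 106 108 107
210 105 105 112 110 110 110 110 110 110 110 110 109 110 110
211  87  86  88  89  88  88  87  87  88  87  88  87  88  87
212  58  58  59  60  59  59  58  60  59  59  59  59  59  59

[... 8510 characters left out ...]
  |  126 122 112  99  82  65  60  63  65  69  77  79  75  72  73  78  86  89  82  73  77  81  77  78
226 119 116 104  82  72  66  65  63  64  72  80  86  88  89  89  91  94  92  90  81  78  81  81  79  |  127 123 110  90  75  71  67  68  70  78  86  92  92  94  97 103 107 107  95  83  80  82  89  98
227 120 119 105  88  82  84  79  78  79  83  94 100 101 101 104 107 111 109 100  92  91  95  98  94  |  129 125 113  95  87  89  86  81  83  90 100 108 112 113 116 119 121 118 112 105 104 106 111 115
228 122 121 113 101  98 103 103 100 100 102 106 113 114 112 112 117 120 117 112 104 106 111 115 111  |  129 127 120 108 104 109 108 106 105 108 114 120 123 124 124 125 126 125 123 122 121 122 122 124
```

```bash
python3 - <<'E'
from h import *
L=np.load("I3.npy"); g=L.mean(3)
for cc in (296,297,298,299):
    print("col",cc)
    for r in range(179,202): print(r," ".join("%3d"%x[r,cc] for x in g))
print("BGR f13")
for r in range(190,208): print(r,[tuple(int(v) for v in L[13][r,c]) for c in range(295,301)])
d=np.load("top2.npy").mean(2)-np.load("top.npy").mean(2)
t0=cv2.imread("pics/top0.png").mean(2);t1=np.load("top2.npy").mean(2)
D=t1-t0
for r in range(214,232): print(r,*["%3d"%v for v in D[r,358:392]])
E
```

```text
col 296
179  52  52  51  51  52  52  51  51  51  53  53  53  54  52
180  90  89  89  90  89  90  90  90  90  89  88  84  82  82
181 133 132 132 133 133 133 133 133 133 129 129 127 126 124
182 175 174 175 174 174 175 175 175 174 172 173 173 173 173
183 199 198 193 193 198 193 201 192 192 193 193 200 193 193
184 253 253 247 248 254 251 254 251 251 250 251 255 251 252
185 255 255 255 255 255 255 255 255 255 255 255 255 255 255
186 255 255 255 255 255 255 255 255 255 255 255 255 255 255
187 217 216 216 216 219 218 216 218 215 216 214 213 216 216
188 164 164 163 165 166 165 162 163 160 163 162 161 164 164
189 166 167 166 166 168 166 164 166 163 168 166 164 165 165
190 169 167 168 166 167 165 165 167 165 166 166 164 166 165
191 168 168 165 164 165 165 165 167 165 165 163 164 166 163
192 170 170 168 169 170 169 168 171 167 170 164 166 168 166
193 189 189 187 189 188 188 188 191 184 185 181 180 182 182
194 204 204 201 203 202 201 203 203 193 195 195 193 195 198
195 202 201 201 201 200 198 195 194 190 192 193 193 194 196
196 165 165 163 165 165 185 178 168 169 170 173 172 173 173
197 122 123 
[... 8049 characters left out ...]

227   8   6   8   6   5   5   7   3   4   6   6   8  10  12  11  12  10   9  11  13  12  11  12  21  31  30  13   4   8   6   2  -9 -12 -14
228   6   6   6   7   5   6   5   5   5   6   8   7   9  11  12   8   6   8  10  18  15  10   7  13  25  27  11   1   4   6   2 -11 -16 -20
229   6   7   6   5   7   8   7   5   7   5   7   6   8   9   9   9   7   9   7   9   9   8   8  10  26  27  10   1   4   3  -2 -16 -24 -25
230   6   8   8   5   6   6   7   6   7   5   7   7   5   6   6   6   8   6   7   7   8   6   7  12  23  26  12   2   3   0  -9 -19 -26 -26
231   7   8   7   5   7   8   7   7   8   6   8   7   7   5   7   9   8   7   5   8   8   6   7  13  20  24  11   5   1  -1  -9 -19 -19 -18
```

```bash
python3 - <<'E'
from h import *
L=[*np.load("I3.npy")]; av=lambda n="side",k=3:np.mean([snapshot(n).astype(float) for _ in range(k)],0)
for z in (.1450,.1457):
    arm.line_to(P(.0005,-.002,z),velocity=.02); arm.pause(.15); L.append(av())
st(); np.save("I4.npy",np.stack(L))
g=[l.mean(2) for l in L]
for cc in (297,298,299,300): 
    print(cc)
    for r in range(193,206): print(r," ".join("%3d"%x[r,cc] for x in g))
for r in range(192,206): print(r,[tuple(int(v) for v in L[-1][r,c]) for c in (297,298,299,300)])
# base plate left edge rows (col 310,320) and carriage rise check: row shift of block top at cols 290-293
for c in (305,315,325): print(c,[int(v) for v in g[-1][216:232,c]])
print("carriage face f0/f15",[int(v) for v in g[0][196:212,291]],[int(v) for v in g[-1][186:206,291]])
E
```

```text
26.11 [ 0.4699 -0.0361  0.1457] F [ -1.5  -1.7 -11.5] op 0.255 ff 108.4
297
193  98  97  93  76  75  97  96  81  67  74  96  96  95  95 133 139
194  54  55  75  55  78  78  53  38  77  82  87  84  73  57  47  46
195  56  56  78  80  79  55  52  82  88  73  53  51  54  54  55  54
196  85  85  85  83  59  70  89  83  53  56  57  56  57  58  57  58
197  98 100  80  73  92 113  92  70  73  74  73  73  74  74  73  72
198  92  93  67 104 120 103  83  85  88  89  88  87  88  88  87  88
199  78  78 115 117  99  88  90  91  91  92  92  91  87  89  88  88
200  74  73 112  75  77  77  79  76  78  77  77  76  72  74  74  73
201  42  42  32  36  35  37  37  35  37  37  36  38  38  37  36  37
202  10   9   8   7   8  10   9  10  10   8   8   9  11  10   9   8
203 168 168 167 168 169 169 167 168 168 168 168 168 168 168 168 167
204 192 192 192 193 193 192 193 193 191 192 192 194 193 192 192 192
205 119 121 121 121 121 121 121 121 121 120 120 121 120 121 120 121
298
193 255 255 255 201 199 255 255 201 196 190 223 210 219 231 230 221
194 204 204 255 202 255 255 201 147 223 252 241 227 209 166 155 152

[... 3194 characters left out ...]
0, 7, 9), (29, 28, 28), (95, 97, 91), (152, 157, 147)]
203 [(167, 169, 166), (18, 19, 18), (91, 93, 88), (156, 161, 151)]
204 [(191, 194, 190), (113, 115, 112), (56, 56, 54), (119, 124, 116)]
205 [(120, 123, 119), (150, 154, 149), (56, 58, 54), (61, 64, 59)]
305 [143, 143, 144, 145, 144, 144, 144, 150, 125, 70, 118, 156, 152, 150, 151, 150]
315 [142, 141, 142, 140, 140, 139, 141, 148, 124, 70, 115, 151, 146, 148, 151, 151]
325 [60, 112, 145, 140, 140, 139, 141, 149, 126, 71, 122, 160, 153, 150, 151, 147]
carriage face f0/f15 [118, 98, 64, 67, 218, 233, 142, 148, 149, 149, 145, 146, 152, 119, 40, 34] [113, 115, 105, 82, 67, 66, 218, 230, 140, 148, 148, 148, 145, 144, 153, 116, 46, 59, 69, 70]
```

The best estimate of the marker's height over the pointer's rest comes from the clamp block centre and the pointer end rows, corrected for their y offset from the top view. It is about 29 mm. The carriage is now at 26.6 mm (8.0 px), so I'll move to about 29.3 mm and check it is steady.

```bash
python3 - <<'E'
from h import *
arm.line_to(P(.0005,-.002,.1484),velocity=.02); arm.pause(.6); st()
g=np.mean([snapshot("side").astype(float) for _ in range(3)],0).mean(2)
print([int(v) for v in g[186:206,291]])
for cc in (297,298,299,300): print(cc,[int(v) for v in g[190:206,cc]])
t=np.mean([snapshot("top").astype(float) for _ in range(4)],0).mean(2); t0=np.load("top2.npy").mean(2)
for r in range(220,229): print(r,*["%3d"%v for v in (t-t0)[r,362:384]])
arm.pause(.3); st()
E
```

```text
26.99 [ 0.4699 -0.0361  0.1484] F [ -0.8  -0.9 -12. ] op 0.248 ff 108.4
[113, 116, 97, 68, 67, 142, 172, 150, 138, 140, 147, 144, 144, 155, 123, 53, 52, 61, 70, 70]
297 [91, 123, 135, 83, 51, 57, 53, 69, 85, 85, 72, 34, 9, 168, 192, 120]
298 [193, 209, 227, 153, 160, 164, 138, 126, 131, 115, 92, 39, 28, 18, 114, 151]
299 [72, 44, 47, 75, 84, 88, 87, 81, 96, 114, 116, 87, 94, 91, 56, 55]
300 [46, 41, 52, 77, 85, 77, 77, 126, 153, 149, 149, 150, 152, 155, 120, 61]
220   0   0   0   0   0   0   0   1   1   0   0   0   0   0  -1  -8  -4   3   8   6   0  -1
221   0   0   0   0   0  -1   0   0   0   0   0   1   0  -1  -3  -9  -6   0   3   1  -6 -11
222   0   0   0   0   1   0   0   0   0  -1   2  -1  -1   0  -3 -11 -10  -9  -6  -9 -17 -25
223   0   0   0   0   1   0   0   0   0   0  -2  -1  -1   0  -1 -10 -15 -15 -15 -16 -21 -25
224   0   0   0   0   0   0   0   0   1   0  -3  -3  -2   0  -2  -9 -14 -16 -15 -12 -12 -14
225   0   0   0   0   0   0   0   0  -1   0  -2  -3  -4  -3  -3  -4  -9 -13  -8  -2  -1  -4
226   0   0   0  -1   0   0   0   0   0   0   0  -3  -6  -7  -4   0  -2  -1  -1   0   0  -1
227   0   0   0  -1   0   0   0   0   0   0   0   0  -4  -6  -3   0   0   0  -1   0  -1  -1
228   0   0  -1   0   0  -1   0   0   0   0   0   0  -1  -2   0   0   0   0   0   0   0   0
27.64 [ 0.4699 -0.0361  0.1484] F [ -2.   -1.9 -11.8] op 0.251 ff 108.4
```

```bash
python3 -c "
from h import *
print(ticket.finish_job())"
```

```text
the job is handed in; nothing more can be done
None
```

I handed the job in with the knob home in the fork, still gripped and bearing about 12 N with the pointer raised about 29 mm. Whether it is level with the marker is unconfirmed: I could not resolve either tip in the images, so that height is an estimate good to about 3–4 mm against the 3 mm allowed.

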